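# Switch the sampling valve to the open vial

### The job

Three amber vials stand round the sampling valve and only one of them has no cap. Turn the valve's black bar knob from its parked stop until its pointer rests in the stop that faces the open vial, then let go. Leave that vial standing in its pocket, and leave the round knob of the pump as it is set.

Things in the scene. Friction and masses are not known exactly. Their poses are not given: they have to be found in the camera images.
- selector (a joint): Selector knob on the valve's fixed white base plate, axis upright. Value in rad, counter-clockwise from above. Sprung stops at 0 (parked), -0.7, 0.7 and 1.4, the last three each facing a vial; travel -0.8 to 1.5. It starts within 0.05 of 0. From about half-way between two stops it snaps on to the nearer one. Turning takes at most 0.12 N m. The plate's place and yaw vary.
- selector_grip (a point): Grip point of the selector knob, on its axis, 80 mm above the table. Black upright bar 14 mm wide, 46 mm long, centred on the axis, 55 to 92 mm above the table, over a 54 mm disc (top at 55 mm) and 92 mm steel hub. A wedge nose at one end (30 mm from the axis, white line on top) is the pointer. Turns with the knob: x level towards the nose, y across the bar, z up.
- vial_open_mid (a point): Centre (half-way up) of the uncapped amber glass vial, 28 mm across, 55 mm high. It stands loose in one of three ring pockets on the base plate (foot 30, mouth 85 mm above the table), 100 mm from the knob's axis; the pointer must face it. The other two pockets hold like vials with white caps, tops 89 mm above the table.
- pump_knob (a joint): Round black knob, 40 mm across, on top of the white pump to the left or right of the valve. Not to be turned. Value in rad, 0 at the start, counter-clockwise from above.

How it is judged:
By the outcome, as a careful person would: the job done as asked, in the order asked, and still so for the second after the job is handed in, with the robot touching nothing.
It also fails if it takes over 29 s, if anything falls off the work surface, if the arm or the gripper's body presses on something with over 40 N, if the wrist force passes 120 N, or if a joint passes its speed limit or range.

### The arm

A 6-joint arm with a two-finger parallel gripper is mounted at the origin on the work surface. World frame = base frame: x ahead of the robot, y to its left, z up, the work surface at z = 0. Lengths are in mm, angles in rad, forces in N, time in s.
With the tool pointing down it reaches from about 250 to 775 mm from the base axis. Payload 4 kg.
Tool frame: the origin (TCP) lies midway between the tips of the shut fingers; the grasp point (between the pads) lies 19 mm behind it (r.grip_depth is the distance from the TCP to the grasp point, in mm); z points along the fingers, y is the direction in which the jaws open and shut (so a half turn about z gives the same grasp; the last joint's range is limited). The gripper opens to 94 mm and grips with 3 to 60 N. Pads are 16 mm wide; open, the fingers measure 119 mm over their backs; the gripper's body (75 mm by 177 mm) begins 78 mm behind the grasp point.
Start: joints at [1.232, 0.087, 1.371, -0, 1.684, -0.103], TCP at [128.5, 534.797, 205.506] pointing down, gripper open.
Joint ranges: [-3.1, 3.1], [-0.76, 2.03], [0.27, 2.55], [-1.08, 4.22], [0.17, 2.65], [-2.57, 2.57]. Speed limits (rad/s): [2.79, 2.79, 3.14, 3.14, 3.14, 3.14].

### API

Orientations are given as a rotation vector (axis times angle).
In Python, from plant import r, snapshot gives the robot as it stands.
- The arm moves only by the tool drive_tool, never from a script. Its argument "plan" is a list of rows, each an object of numbers: "gripper": the finger opening in mm, from 0 to 94; "dx", "dy", "dz": the shift along the tool's x, y, z normalised to -1 to 1, where 1 is 0.025 m; "wx", "wy", "wz": the turn, a rotation vector about the tool's x, y, z normalised to -1 to 1, where 1 is 0.12 rad. In form: [{"gripper": .., "dx": .., "dy": .., "dz": .., "wx": .., "wy": .., "wz": ..}, ...]. A call has 1 to 12 rows; each row shifts and turns the commanded pose from where the row before left it, along the tool's axes as they then stand; what a row does not reach is not made up. A row lasts 1/10 s, in which the tool goes at most 50 mm and 8.59 degrees, less where a joint would pass 70% of its speed; a pose out of reach is approached as far as the arm can. A call with a number of a shift or a turn outside -1 to 1 is refused whole. A call with a gripper value outside its range is refused whole. The fingers move at their own pace and stop on an object; the grip force is fixed at half the most. Time passes only in rows, so rows that do not move let the fingers close. It gives the time, the measured TCP pose, the force and the opening at its end, in the units of the state.
- r.state(): the state, without advancing time (a new reading comes with each control period).
- snapshot(name): name is "scene" or "side" or "wrist"; returns a dict with "color" (400x640x3 uint8, red, green, blue), "K" (3x3 intrinsics, pixels), "eye" and "orientation" of the camera in the world. Camera axes: x right, y down, z forward; pixel columns grow to the right and rows downward; lengths in mm; the calibration is good to about 2 mm. The wrist camera is an equidistant fisheye: a pixel r from the principal point sees the ray r / f radians off the axis. A picture is of the moment at which its call begins. There is no depth.
- r.job_done(): hands the job in, once; it reports no verdict.
The state is a dict: "time_s": time; "joints": joint angles; "qvel": joint speeds; "joint_efforts": joint torques, N m; "tool_pos": TCP position; "orientation": TCP orientation; "contact_force": force on the tool from outside, world axes, zero at the start; "wrist_torque": the same for the moment, N m; "gripper_width": finger opening in mm.
Only numpy, scipy, OpenCV 4.12 (cv2) and the standard library are available. Lean on these libraries where they do the work, as an engineer would, in place of code of your own. Each camera call takes 0.05 s, during which the arm holds its last target.

## Working session

There is one attempt and no reset: what is moved stays moved. The work goes in short steps, Python scripts to look and compute and a tool call to move; the robot and the scene stay as the last step left them, time stands still between calls to the robot, and variables do not carry over. Pictures are saved under pics/ and viewed, and the job is handed in when it is done.

Besides the shell and the picture viewer there is one more tool, called after ">>>" as name([rows], argument=value, ...), one row to a line, values as JSON. drive_tool: Moves the arm, as the interface text tells. Scaled input: -1 to 1 covers 0.025 m each way for a shift and 0.12 rad each way for a turn. Its arguments: {"type":"object","properties":{"plan":{"type":"array","items":{"type":"object","properties":{"gripper":{"type":"number"},"dx":{"type":"number","minimum":-1,"maximum":1},"dy":{"type":"number","minimum":-1,"maximum":1},"dz":{"type":"number","minimum":-1,"maximum":1},"wx":{"type":"number","minimum":-1,"maximum":1},"wy":{"type":"number","minimum":-1,"maximum":1},"wz":{"type":"number","minimum":-1,"maximum":1}}}}},"required":["plan"]}

```bash
mkdir -p pics; ls
cat > h.py <<'E'
import numpy as np, cv2, pickle
from plant import r, snapshot
from scipy.spatial.transform import Rotation as R
def shot(n,f):
    s=snapshot(n); cv2.imwrite(f'pics/{f}.png',cv2.cvtColor(s['color'],cv2.COLOR_RGB2BGR)); pickle.dump(s,open(f'{f}.pkl','wb')); return s
E
python3 - <<'E'
from h import *
for n in('scene','side','wrist'):
    s=shot(n,n+'0'); print(n,s['K'],s['eye'],s['orientation'])
print(r.state())
E
```

```text
pics
scene [[363.4805607    0.         316.64839051]
 [  0.         363.4805607  200.34555726]
 [  0.           0.           1.        ]] [1053.97796667 -560.1304761   658.50953728] [-2.04680361 -0.78124759  0.41492549]
side [[473.99829025   0.         317.90147307]
 [  0.         473.99829025 190.26387235]
 [  0.           0.           1.        ]] [ -14.98952931 -687.16725823 1080.68057911] [-2.28008108  0.79769658 -0.29198195]
wrist [[309.70691629   0.         320.76565322]
 [  0.         309.70691629 196.93962663]
 [  0.           0.           1.        ]] [ 57.00269336 552.22705267 383.16543796] [2.30046339 1.81568017 0.22976602]
{'time_s': 0.15, 'joints': array([ 1.23192432e+00,  8.78001224e-02,  1.37187272e+00, -3.21168496e-05,
        1.68358752e+00, -1.03098037e-01]), 'qvel': array([ 0.00056776, -0.00072819, -0.00538833, -0.00063725,  0.00216012,
       -0.00122101]), 'joint_efforts': array([ 2.03800802e-03, -3.40640938e+01, -3.02794719e+01,  7.17385160e-02,
        3.05687939e-02, -1.32445189e-04]), 'tool_pos': array([128.3557455 , 534.3936708 , 204.58234943]), 'orientation': array([-3.69461810e-01, -3.11945424e+00,  2.56663530e-03]), 'contact_force': array([-0.50654131,  0.23385326, -0.08820702]), 'wrist_torque': array([-0.01191497,  0.00407957,  0.02741813]), 'gripper_width': 93.97142878337777}
```

View pics/scene0.png

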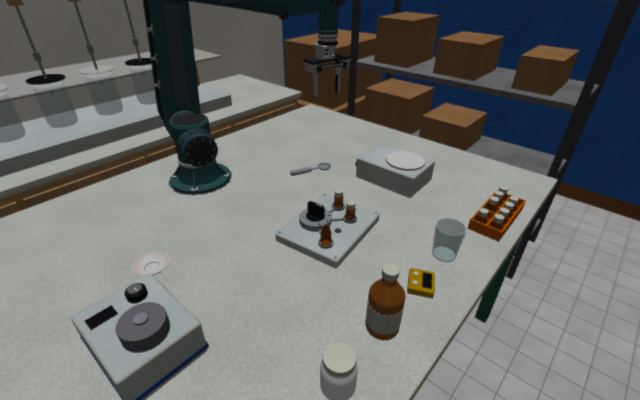

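View pics/side0.png

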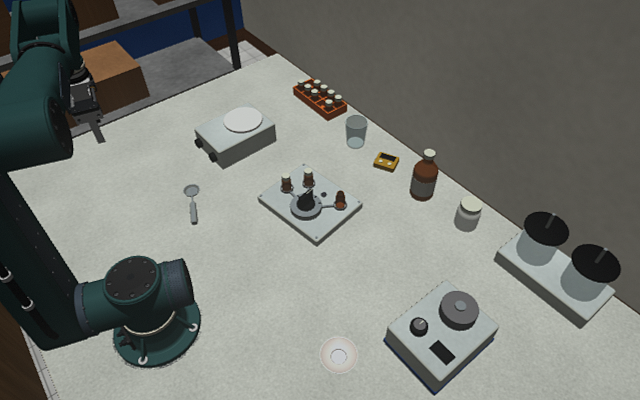

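View pics/wrist0.png

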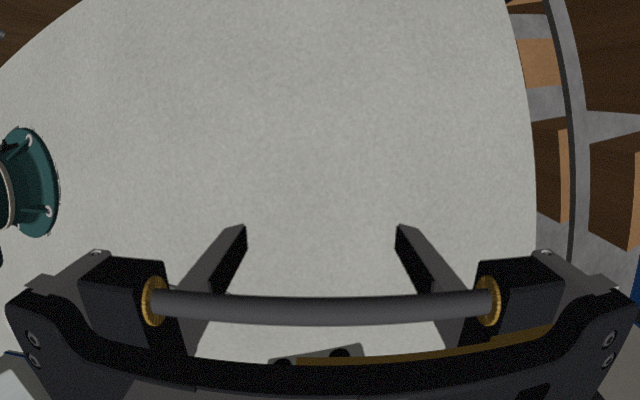

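Run:
```python
import cv2,numpy as np
a=cv2.imread('pics/scene0.png')[180:270,270:390]; b=cv2.imread('pics/side0.png')[155:250,250:370]
cv2.imwrite('pics/sc_z.png',cv2.resize(a,None,fx=6,fy=6,interpolation=cv2.INTER_CUBIC)); cv2.imwrite('pics/si_z.png',cv2.resize(b,None,fx=6,fy=6,interpolation=cv2.INTER_CUBIC))
```

```text
(no output)
```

View pics/sc_z.png

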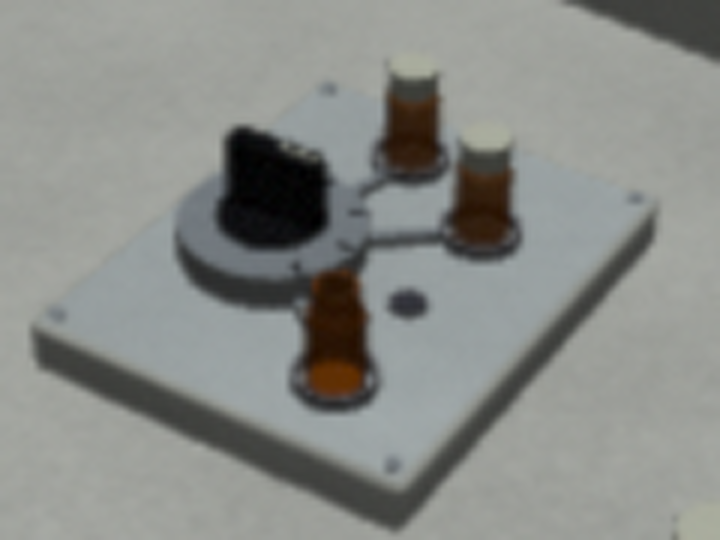

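View pics/si_z.png

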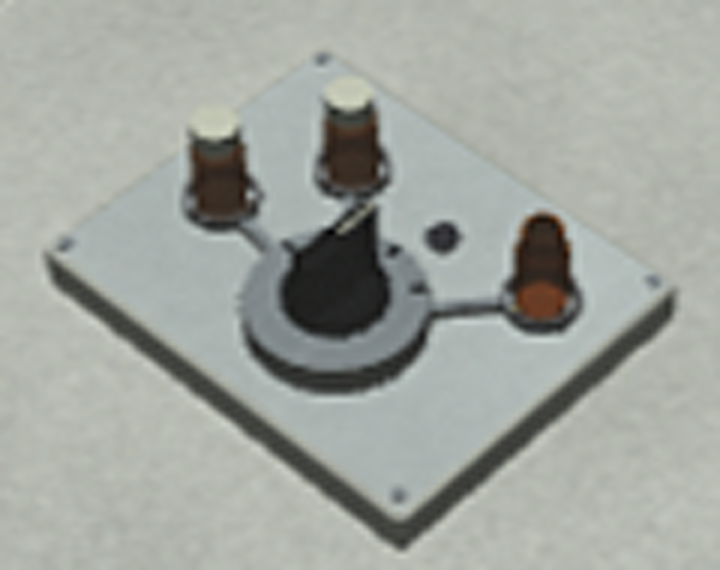

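```bash
cat >> h.py <<'E'
def ray(s,p):
    d=np.linalg.inv(s['K'])@[p[0],p[1],1]; return np.array(s['eye']),R.from_rotvec(s['orientation']).as_matrix()@d
def plane(s,p,z):
    e,d=ray(s,p); return e+d*(z-e[2])/d[2]
E
python3 - <<'E'
from h import *
from scipy.optimize import least_squares
sc=pickle.load(open('scene0.pkl','rb'));si=pickle.load(open('side0.pkl','rb'))
S=lambda x,y:(x/6+270-.4,y/6+180-.4); T=lambda x,y:(x/6+250-.4,y/6+155-.4)
Rg={'open':(S(335,380),T(541,305)),'mid':(S(481,232),T(352,174)),'far':(S(409,160),T(222,205)),'dot':(S(408,303),T(442,237))}
P={}
for k,(a,b) in Rg.items():
    A=plane(sc,a,31);B=plane(si,b,31);P[k]=(A+B)[:2]/2;print(k,A[:2].round(1),B[:2].round(1))
# caps top z=89
for k,a,b in (('mid',S(486,137),T(349,94)),('far',S(413,67),T(215,122))): print('cap',k,plane(sc,a,89)[:2].round(1),plane(si,b,89)[:2].round(1))
V=[P['open'],P['mid'],P['far']];th=[-.7,.7,1.4]
f=lambda q:np.concatenate([q[:2]+100*np.array([np.cos(q[2]+t),np.sin(q[2]+t)])-v for t,v in zip(th,V)])
best=min((least_squares(f,[*np.mean(V,0),y]) for y in np.arange(-3,3,.5)),key=lambda o:o.cost)
print(best.x,best.fun.round(1))
print('dot dir',np.arctan2(*(P['dot']-best.x[:2])[::-1]))
# nose tip line on top z=92
print('line',plane(sc,S(320,155),92),plane(sc,S(285,145),92),plane(si,T(375,203),92),plane(si,T(340,232),92), 'bar back',plane(sc,S(240,130),92))
E
```

```text
open [582.9   4.4] [585.2  -2.1]
mid [564.3 134.1] [567.2 126.1]
far [500.1 158.3] [503.1 150.3]
dot [572.6  68. ] [575.7  63.3]
cap mid [566.2 130.5] [567.1 125.4]
cap far [502.6 155.3] [504.2 151.5]
[4.99128691e+02 5.45315735e+01 1.44194771e-01] [ 0.   0.7 -0.2 -0.8  0.2  0.2]
dot dir 0.14732920668523788
line [521.14967653  64.45944624  92.        ] [503.84394811  59.83040613  92.        ] [530.31783     56.80052857  92.        ] [506.07378558  52.42145841  92.        ] bar back [480.04263121  55.09686243  92.        ]
```

>>> drive_tool([
  {"gripper": 50,"dx": -0.5,"dy": -0.4},
  {"dx": -1,"dy": -0.8},
  {"dx": -1,"dy": -0.8},
  {"dx": -1,"dy": -0.8},
  {"dx": -1,"dy": -0.8},
  {"dx": -1,"dy": -0.8},
  {"dx": -1,"dy": -0.8},
  {"dx": -1,"dy": -0.8},
  {"dx": -1,"dy": -0.8},
  {"dx": -1,"dy": -0.8},
])

```text
invalid input
```

>>> drive_tool([
  {"gripper": 50,"dx": -0.5,"dy": -0.4,"dz": 0,"wx": 0,"wy": 0,"wz": 0},
  {"gripper": 50,"dx": -1,"dy": -0.8,"dz": 0,"wx": 0,"wy": 0,"wz": 0},
  {"gripper": 50,"dx": -1,"dy": -0.8,"dz": 0,"wx": 0,"wy": 0,"wz": 0},
  {"gripper": 50,"dx": -1,"dy": -0.8,"dz": 0,"wx": 0,"wy": 0,"wz": 0},
  {"gripper": 50,"dx": -1,"dy": -0.8,"dz": 0,"wx": 0,"wy": 0,"wz": 0},
  {"gripper": 50,"dx": -1,"dy": -0.8,"dz": 0,"wx": 0,"wy": 0,"wz": 0},
  {"gripper": 50,"dx": -1,"dy": -0.8,"dz": 0,"wx": 0,"wy": 0,"wz": 0},
  {"gripper": 50,"dx": -1,"dy": -0.8,"dz": 0,"wx": 0,"wy": 0,"wz": 0},
  {"gripper": 50,"dx": -1,"dy": -0.8,"dz": 0,"wx": 0,"wy": 0,"wz": 0},
  {"gripper": 50,"dx": -1,"dy": -0.8,"dz": 0,"wx": 0,"wy": 0,"wz": 0},
])

```text
time_s: 1.15
tool_pos: [315.6, 292.4, 205.4]
orientation: [0.37, 3.119, -0.0]
contact_force: [-0.7, -0.1, -0.3]
gripper_width: 50.1
```

>>> drive_tool([
  {"gripper": 50,"dx": -1,"dy": -0.8,"dz": 0,"wx": 0,"wy": 0,"wz": 0},
  {"gripper": 50,"dx": -1,"dy": -0.8,"dz": 0,"wx": 0,"wy": 0,"wz": 0},
  {"gripper": 50,"dx": -1,"dy": -0.8,"dz": 0,"wx": 0,"wy": 0,"wz": 0},
  {"gripper": 50,"dx": -1,"dy": -0.8,"dz": 0,"wx": 0,"wy": 0,"wz": 0},
  {"gripper": 50,"dx": -1,"dy": -0.8,"dz": 0,"wx": 0,"wy": 0,"wz": 0},
  {"gripper": 50,"dx": -1,"dy": -0.8,"dz": 0,"wx": 0,"wy": 0,"wz": 0},
  {"gripper": 50,"dx": -1,"dy": -0.8,"dz": 0,"wx": 0,"wy": 0,"wz": 0},
  {"gripper": 50,"dx": -1,"dy": -0.8,"dz": 0,"wx": 0,"wy": 0,"wz": 0},
  {"gripper": 50,"dx": -0.9,"dy": -0.7,"dz": 0,"wx": 0,"wy": 0,"wz": 0},
  {"gripper": 50,"dx": 0,"dy": 0,"dz": 0,"wx": 0,"wy": 0,"wz": -1},
  {"gripper": 50,"dx": 0,"dy": 0,"dz": 0,"wx": 0,"wy": 0,"wz": -1},
  {"gripper": 50,"dx": 0,"dy": 0,"dz": 0,"wx": 0,"wy": 0,"wz": -1},
])

```text
time_s: 2.35
tool_pos: [489.4, 68.6, 205.2]
orientation: [0.2, -3.134, 0.001]
contact_force: [-0.9, -0.4, -0.4]
gripper_width: 49.7
```

Run:
```python
from h import *
s=shot('wrist','w1'); print(s['eye'],s['orientation']); t=r.state(); print(t['tool_pos'],t['orientation'],t['joints'],R.from_rotvec(t['orientation']).as_matrix().round(4))
```

```text
[416.6947645   59.83796968 383.98189904] [1.9537563  2.2231217  0.28329422]
[489.41638566  68.80456877 205.27507778] [ 2.05630483e-01 -3.13425660e+00  6.24901807e-04] [ 2.51971246e-02 -3.70273826e-02  1.49813497e+00 -4.24248019e-04
  1.68106632e+00 -1.67667282e+00] [[-9.914e-01 -1.307e-01 -6.000e-04]
 [-1.307e-01  9.914e-01 -4.000e-04]
 [ 6.000e-04 -4.000e-04 -1.000e+00]]
```

View pics/w1.png

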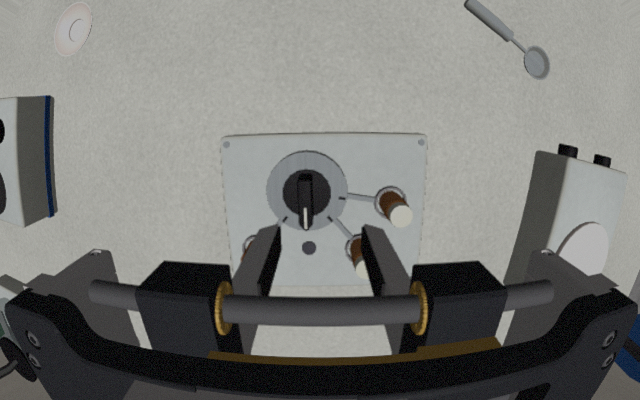

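```bash
cat >> h.py <<'E'
def wplane(s,p,z):
    K=s['K'];f=K[0,0];u=np.array([p[0]-K[0,2],p[1]-K[1,2]]);rr=np.hypot(*u);a=rr/f
    d=np.array([*(u/rr*np.sin(a)),np.cos(a)]);d=R.from_rotvec(s['orientation']).as_matrix()@d;e=np.array(s['eye']);return (e+d*(z-e[2])/d[2])
E
python3 - <<'E'
from h import *
s=pickle.load(open('w1.pkl','rb'))
a=s['color'][140:270,250:430];cv2.imwrite('pics/w1z.png',cv2.cvtColor(cv2.resize(a,None,fx=4,fy=4,interpolation=cv2.INTER_CUBIC),cv2.COLOR_RGB2BGR))
E
```

```text
(no output)
```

View pics/w1z.png

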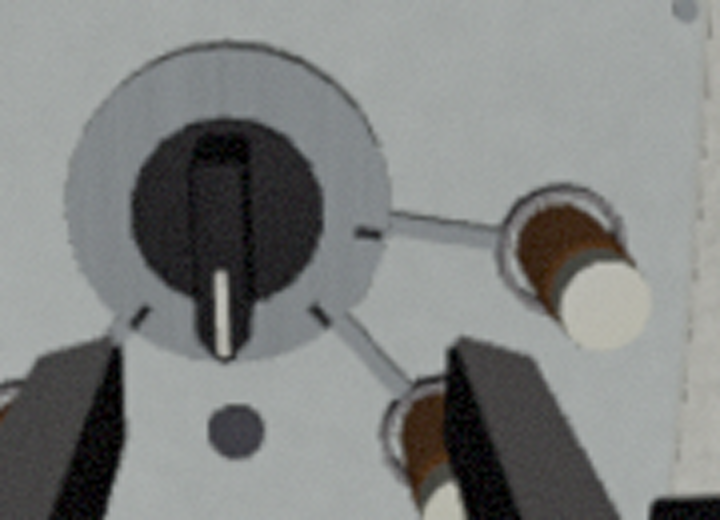

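Run:
```python
from h import *
s=pickle.load(open('w1.pkl','rb'))
W=lambda x,y,z:wplane(s,(x/4+250-.4,y/4+140-.4),z)[:2].round(1)
print('disc',W(227,211,55)); b,n=W(220,163,92),W(224,358,92); print('back',b,'nose',n, np.arctan2(*(n-b)[::-1]), np.hypot(*(n-b)))
print('ctr from bar', b+(n-b)*23/53)
l0,l1=W(220,272,92),W(224,350,92);print('line',l0,l1,np.arctan2(*(l1-l0)[::-1]))
print('dot',W(236,432,30),'cap',W(606,306,89))
```

```text
disc [498.5  54.2]
back [477.7  51.7] nose [527.1  58.5] 0.13679216417867007 49.86581995716107
ctr from bar [499.13773585  54.6509434 ]
line [504.8  54.9] [525.   58.2] 0.16193583706373046
dot [574.6  64.6] cap [502.3 153.6]
```

>>> drive_tool([
  {"gripper": 50,"dx": -0.3,"dy": -0.62,"dz": 0,"wx": 0,"wy": 0,"wz": -0.12},
  {"gripper": 50,"dx": 0,"dy": 0,"dz": 1,"wx": 0,"wy": 0,"wz": 0},
  {"gripper": 50,"dx": 0,"dy": 0,"dz": 1,"wx": 0,"wy": 0,"wz": 0},
  {"gripper": 50,"dx": 0,"dy": 0,"dz": 1,"wx": 0,"wy": 0,"wz": 0},
  {"gripper": 50,"dx": 0,"dy": 0,"dz": 0,"wx": 0,"wy": 0,"wz": 0},
  {"gripper": 50,"dx": 0,"dy": 0,"dz": 0,"wx": 0,"wy": 0,"wz": 0},
])

```text
time_s: 3.0
tool_pos: [498.9, 55.1, 130.6]
orientation: [0.215, -3.134, 0.0]
contact_force: [0.5, -0.5, -0.1]
gripper_width: 49.9
```

Run:
```python
from h import *
s=shot('wrist','w2'); t=r.state(); print(t['tool_pos'],R.from_rotvec(t['orientation']).as_matrix().round(4))
```

```text
[499.73498175  55.23844982 131.7733271 ] [[-9.905e-01 -1.371e-01  1.800e-03]
 [-1.371e-01  9.906e-01 -1.000e-04]
 [-1.800e-03 -3.000e-04 -1.000e+00]]
```

View pics/w2.png

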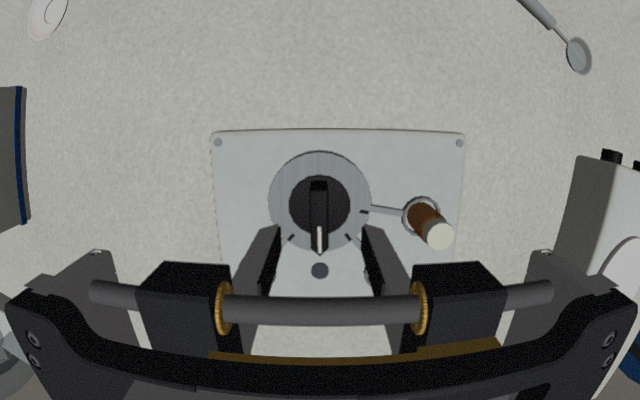

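>>> drive_tool([
  {"gripper": 50,"dx": 0,"dy": -0.02,"dz": 1,"wx": 0,"wy": 0,"wz": 0},
  {"gripper": 50,"dx": 0,"dy": 0,"dz": 1,"wx": 0,"wy": 0,"wz": 0},
  {"gripper": 50,"dx": 0,"dy": 0,"dz": 0.76,"wx": 0,"wy": 0,"wz": 0},
  {"gripper": 50,"dx": 0,"dy": 0,"dz": 0,"wx": 0,"wy": 0,"wz": 0},
  {"gripper": 10,"dx": 0,"dy": 0,"dz": 0,"wx": 0,"wy": 0,"wz": 0},
  {"gripper": 10,"dx": 0,"dy": 0,"dz": 0,"wx": 0,"wy": 0,"wz": 0},
  {"gripper": 10,"dx": 0,"dy": 0,"dz": 0,"wx": 0,"wy": 0,"wz": 0},
  {"gripper": 10,"dx": 0,"dy": 0,"dz": 0,"wx": 0,"wy": 0,"wz": 0},
  {"gripper": 10,"dx": 0,"dy": 0,"dz": 0,"wx": 0,"wy": 0,"wz": 0},
])

```text
time_s: 3.95
tool_pos: [499.9, 53.8, 62.3]
orientation: [-0.218, 3.133, -0.005]
contact_force: [-0.3, -4.0, 1.5]
gripper_width: 13.7
```

>>> drive_tool([
  {"gripper": 10,"dx": 0,"dy": 0,"dz": 0,"wx": 0,"wy": 0,"wz": 0.8},
  {"gripper": 10,"dx": 0,"dy": 0,"dz": 0,"wx": 0,"wy": 0,"wz": 1},
  {"gripper": 10,"dx": 0,"dy": 0,"dz": 0,"wx": 0,"wy": 0,"wz": 1},
  {"gripper": 10,"dx": 0,"dy": 0,"dz": 0,"wx": 0,"wy": 0,"wz": 1},
  {"gripper": 10,"dx": 0,"dy": 0,"dz": 0,"wx": 0,"wy": 0,"wz": 1},
  {"gripper": 10,"dx": 0,"dy": 0,"dz": 0,"wx": 0,"wy": 0,"wz": 1},
  {"gripper": 10,"dx": 0,"dy": 0,"dz": 0,"wx": 0,"wy": 0,"wz": 0},
  {"gripper": 10,"dx": 0,"dy": 0,"dz": 0,"wx": 0,"wy": 0,"wz": 0},
])

```text
time_s: 4.75
tool_pos: [500.0, 54.0, 62.3]
orientation: [0.86, 3.019, -0.002]
contact_force: [0.4, -5.6, 3.2]
gripper_width: 13.9
```

Run:
```python
from h import *
s=shot('wrist','w3'); t=r.state(); m=R.from_rotvec(t['orientation']).as_matrix();print(t['tool_pos'],m.round(4),np.arctan2(-m[1,0],-m[0,0]),t['contact_force'],t['wrist_torque'],t['gripper_width'])
```

```text
[499.95670371  53.97716398  62.30297056] [[-0.8496  0.5274  0.0015]
 [ 0.5274  0.8496 -0.0021]
 [-0.0024 -0.001  -1.    ]] -0.5555879321959717 [-0.23816462 -5.48017539  5.15020918] [-0.97839009  0.07035506  0.02842504] 13.520149763694521
```

View pics/w3.png

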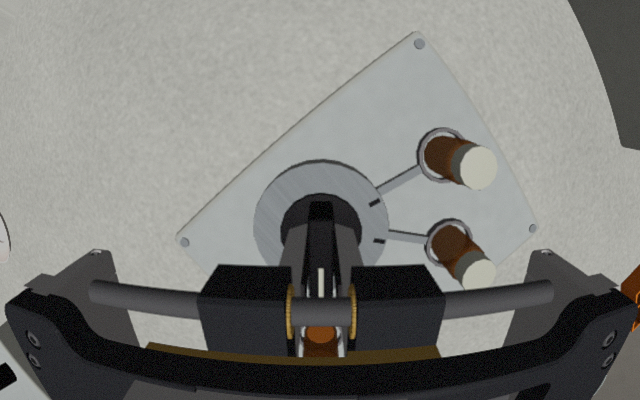

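The bar points at the open vial at (320,335), and the two capped vials are at right. Next I release and lift.

>>> drive_tool([
  {"gripper": 45,"dx": 0,"dy": 0,"dz": 0,"wx": 0,"wy": 0,"wz": 0},
  {"gripper": 45,"dx": 0,"dy": 0,"dz": 0,"wx": 0,"wy": 0,"wz": 0},
  {"gripper": 45,"dx": 0,"dy": 0,"dz": 0,"wx": 0,"wy": 0,"wz": 0},
  {"gripper": 45,"dx": 0,"dy": 0,"dz": 0,"wx": 0,"wy": 0,"wz": 0},
  {"gripper": 45,"dx": 0,"dy": 0,"dz": -0.4,"wx": 0,"wy": 0,"wz": 0},
  {"gripper": 45,"dx": 0,"dy": 0,"dz": -1,"wx": 0,"wy": 0,"wz": 0},
  {"gripper": 45,"dx": 0,"dy": 0,"dz": -1,"wx": 0,"wy": 0,"wz": 0},
  {"gripper": 45,"dx": 0,"dy": 0,"dz": -1,"wx": 0,"wy": 0,"wz": 0},
  {"gripper": 45,"dx": 0,"dy": 0,"dz": -1,"wx": 0,"wy": 0,"wz": 0},
  {"gripper": 45,"dx": 0,"dy": 0,"dz": -1,"wx": 0,"wy": 0,"wz": 0},
  {"gripper": 45,"dx": 0,"dy": 0,"dz": -1,"wx": 0,"wy": 0,"wz": 0},
  {"gripper": 45,"dx": 0,"dy": 0,"dz": 0,"wx": 0,"wy": 0,"wz": 0},
])

```text
time_s: 6.0
tool_pos: [501.4, 55.2, 226.5]
orientation: [0.861, 3.012, 0.004]
contact_force: [0.6, 0.2, 1.0]
gripper_width: 44.8
```

Run:
```python
from h import *
s=shot('wrist','w4'); shot('side','side4');shot('scene','scene4'); t=r.state(); print(t['tool_pos'],t['contact_force'])
a=s['color'][130:290,220:420];b=cv2.imread('pics/side4.png')[155:250,250:370]
cv2.imwrite('pics/w4z.png',cv2.cvtColor(cv2.resize(a,None,fx=4,fy=3.75 and 4,interpolation=cv2.INTER_CUBIC)[:600],cv2.COLOR_RGB2BGR))
cv2.imwrite('pics/s4z.png',cv2.resize(b,None,fx=6,fy=6,interpolation=cv2.INTER_CUBIC))
```

```text
[498.85943212  55.13078325 220.44820523] [ 0.31585302 -0.05668871  0.35451499]
```

View pics/w4z.png

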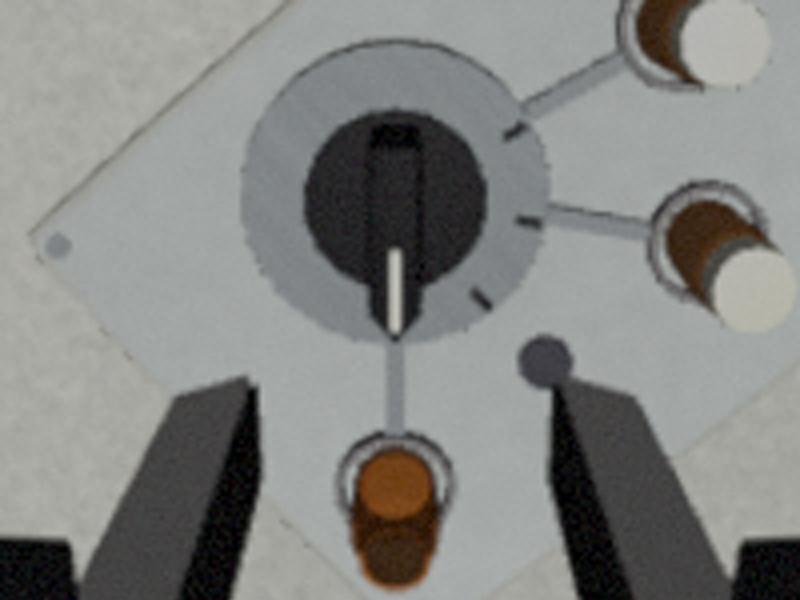

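View pics/s4z.png

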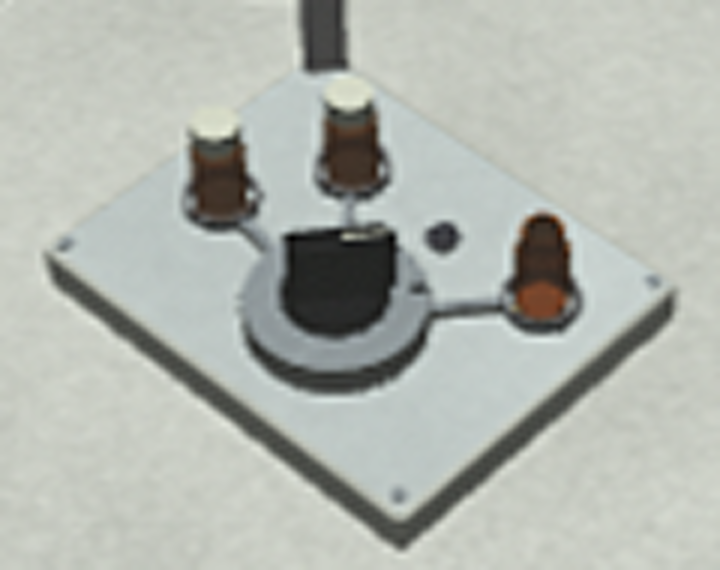

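View pics/scene4.png

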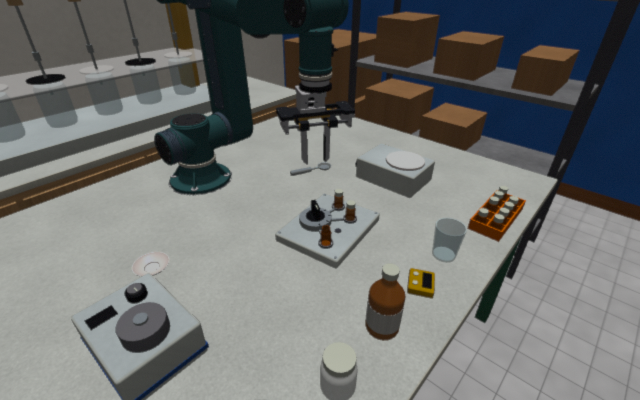

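The wrist close-up shows the white line at (395,290) in line with the channel to the uncapped vial at (395,485). That vial is upright in its pocket, the pump looks unchanged and the gripper is clear.

```bash
python3 -c "
from plant import r
print(r.job_done())"
```

```text
the job is handed in; nothing more can be done
None
```

I turned the selector knob clockwise from its parked stop to the -0.7 stop, which faces the uncapped vial. I then let go, lifted the gripper clear and handed the job in at about 6 s of the 29 s allowed.

- **Pointer:** In the last wrist picture it lines up with the channel to the open vial. Before release the tool's measured turn was within 0.01 rad of the stop, worked out from my estimate of the plate's angle.
- **Vials and pump:** All three vials were still standing in their pockets. The arm never went near the pump, and it looks unchanged.
- **Forces:** The contact force readings I took stayed under about 8 N, and read about zero after release.
- **Disagreement:** The first scene and side views differed by up to 8 mm on where the pockets are. I used their average, and the wrist camera confirmed the knob's axis to within about 1 mm before I gripped it.

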